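# Index the welding positioner to the seam mark and lock it

## Robot

A 6-joint arm with a two-finger parallel gripper is mounted at the origin on the work surface. World frame = base frame: x ahead of the robot, y to its left, z up, the work surface at z = 0. Lengths are in mm, angles in degrees, forces in N, time in s.
With the tool pointing down it reaches from about 300 to 850 mm from the base axis. Payload 4.2 kg.
Tool frame: the origin (TCP) lies on the centre line of the jaws, within the pads' length; the fingertips stand 11 mm ahead of it and the grasp point (between the pads) lies 8 mm behind it; z points along the fingers, y is the direction in which the jaws open and shut (so a half turn about z gives the same grasp; the last joint's range is limited). The gripper opens to 91 mm and grips with 3 to 60 N. Pads are 32 mm wide; open, the fingers measure 118 mm over their backs; the gripper's body (76 mm by 178 mm) begins 60 mm behind the grasp point.
Start: joints at [-67.437, 18.312, 89.639, -0, 72.044, -1.146], TCP at [231.207, -526.484, 224.976] pointing down, gripper open.
Joint ranges: [-177.97, 177.97], [-48.28, 115.42], [12.27, 149.76], [-77.06, 257.06], [2.81, 150.46], [-146.56, 146.56]. Speed limits (degrees/s): [147.25, 147.25, 180, 180, 180, 180].

## Interface

Orientations are given as [roll, pitch, yaw] about the fixed x, y, z axes, in that order (R = Rz(yaw) Ry(pitch) Rx(roll)).
In Python, from workcell import env, grab_frame gives the robot as it stands. The module is installed in compiled form; this text tells all that it offers.
- The arm moves only by the tool arm_command, never from a script. Its argument "series" is one flat list of numbers, 6 for each row, row after row: the shift along the world's x, y, z each as a share of 400 mm, from -1 to 1, then the turn, a rotation vector about the world's x, y, z each as a share of 45 degrees, from -1 to 1. A call has 1 to 20 rows; each row shifts and turns the commanded pose from where the row before left it; what a row does not reach is not made up. A row lasts 1/12 s, in which the tool goes at most 41.7 mm and 7.16 degrees, less where a joint would pass 70% of its speed; a pose out of reach is approached as far as the arm can. A call with a number of a shift or a turn outside -1 to 1 is refused whole. A call with a gripper value outside its range is refused whole. "hand" is the opening, from 0 (shut) to 1 (fully open), set as the call begins (left out, the last holds). The fingers move at their own pace and stop on an object; "newtons" is the grip in N (left out, the last holds). Time passes only in rows, so rows that do not move let the fingers close. It gives the time, the measured TCP pose, the force and the opening at its end, in the units of the state.
- env.state(): the state, without advancing time (a new reading comes with each control period).
- grab_frame(name): name is "scene" or "top" or "wrist"; returns a dict with "frame" (400x640x3 uint8, red, green, blue), "intrinsics" (3x3 intrinsics, pixels), "R" (3x3) and "t" (3): a world point X has camera coordinates R X + t; the wrist camera has in their place "tool_from_camera" (4x4, takes a point from camera to tool coordinates, whose origin is the TCP and whose axes are the flange's). Camera axes: x right, y down, z forward; pixel columns grow to the right and rows downward; lengths in mm; the calibration is good to about 2 mm. A picture is of the moment at which its call begins: read the wrist's pose just before it. There is no depth.
- env.job_done(): hands the job in, once; it reports no verdict.
The state is a dict: "time_s": time; "qpos": joint angles; "qvel": joint speeds; "effort": joint torques, N m; "ee_pos": TCP position; "ee_rot": TCP orientation; "force": force on the tool from outside, world axes, zero at the start; "torque": the same for the moment, N m; "gripper_width": finger opening in mm.
Only numpy, scipy, OpenCV 4.12 (cv2) and the standard library are available. Lean on these libraries where they do the work, as an engineer would, in place of code of your own. Each camera call takes 0.05 s, during which the arm holds its last target.

## Task

Set the hand-turned welding positioner for the next seam: swing the red brake lever fully open, turn the table by its upright black handles until the outer end of the yellow paint mark lines up with the tip of the fixed red pointer, then swing the brake lever fully back to lock the table there. The mark must still be on the pointer once the brake is on; leave the other things on the bench where they are.

Things in the scene. Friction and masses are not known exactly. Their poses are not given: they have to be found in the camera images.
- positioner: Fixed dark grey-blue foot of the welding positioner (220 x 220 mm, 14 mm thick), bolted to the bench; its place and yaw differ each time. Origin under its centre on the bench; x points towards the red pointer, -y towards the brake, z up.
- table_axis (a point): Centre of the round steel faceplate (230 mm diameter, 14 mm thick), on its upper face 84 mm above the bench; the plate turns level about this point. The point is fixed to the foot.
- pipe_top (a point): Centre of the open top of the pipe stub (60 mm diameter) on the turning axis, 149 mm above the bench. It stands on a flange (110 mm diameter, 10 mm thick) held to the faceplate by two strap clamps at 35 and 215 degrees counterclockwise of the yellow mark, within 92 mm of the axis and up to 118 mm above the bench.
- pointer (a point): Tip of the fixed red arrow on its post at the edge of the faceplate, 110 mm from the axis and 85 mm above the bench (the plate's surface under the tip). The arrow reaches 92 mm above the bench and its post stands 125 to 135 mm from the axis.
- mark (a point): Outer end of the yellow paint stripe (8 mm wide, radial, running from the foot of the pipe over the flange and faceplate), 110 mm from the axis; it turns with the faceplate and lies on the pointer point when the table is set.
- turn (a joint): Angle of the faceplate in rad: 0 (or any whole turn, 6.283) when the mark is exactly at the pointer, growing counterclockwise seen from above. It turns freely either way without end stops, starts 0.7 to 5.58, and stays where it is left: with the brake open about 0.4 N m (4 to 5 N at a handle) turns it; with the brake on it cannot be turned by hand.
- handle_a (a point): Middle of one of the two upright black turning handles (round, 18 mm diameter, 55 mm tall, 84 to 139 mm above the bench), 92 mm from the axis, 90 degrees counterclockwise of the mark. The point is 111.5 mm above the bench.
- handle_b (a point): Middle of the other, equal handle, 92 mm from the axis, 90 degrees clockwise of the mark.
- brake_pivot (a point): Upright pivot pin of the brake lever at the side of the positioner, 152 mm from the table axis, 70 mm above the bench. The lever swings level about it.
- brake_grip (a point): Middle of the upright red grip at the end of the brake lever (round, 22 mm diameter, 62 to 120 mm above the bench, this point 91 mm above the bench), 85 mm from the pivot. Between it and the faceplate's rim there is a gap of about 64 mm when the brake is on.
- brake (a joint): Angle of the brake lever in rad: 0 at its stop with the brake fully on, growing counterclockwise seen from above to 1.22 at its stop with the brake fully open. It starts near 0. It stays where it is left; 4 to 6 N at the grip moves it. The shoe lets go of the plate beyond about 0.3.
- brush_mid (a point): Middle of a wire brush, 240 x 30 x 40 mm, wooden back, loose on the bench; bystander.
- hammer_mid (a point): Middle of a slag hammer with black grip, 260 mm long, 25 mm high, loose on the bench; bystander.
- tee_mid (a point): Middle of a welded T-joint steel coupon, 130 x 75 mm, 61 mm high, loose on the bench; bystander.
- magnet_mid (a point): Middle of a red welding magnet square, 95 x 100 mm, 22 mm high, loose on the bench; bystander.

How it is judged:
By the outcome, as a careful person would: the job done as asked, in the order asked, and still so for the second after the job is handed in, with the robot touching nothing.
It also fails if it takes over 69 s, if anything falls off the work surface, if the arm or the gripper's body presses on something with over 40 N, if the wrist force passes 120 N, or if a joint passes its speed limit or range.

## Working session

There is one attempt and no reset: what is moved stays moved. The work goes in short steps, Python scripts to look and compute and a tool call to move; the robot and the scene stay as the last step left them, time stands still between calls to the robot, and variables do not carry over. Pictures are saved under pics/ and viewed, and the job is handed in when it is done.

Besides the shell and the picture viewer there is one more tool, called after ">>>" as name(argument=value, ...) on one line, values as JSON. arm_command: Moves the arm, as the interface text tells. Shift numbers are shares of 400 mm and turn numbers shares of 45 degrees, none past 1 either way. Its arguments: {"type":"object","properties":{"series":{"type":"array"},"hand":{"type":"number"},"newtons":{"type":"number"}},"required":["series"]}

```bash
mkdir -p pics; python3 - <<'E'
from workcell import env, grab_frame
import cv2,pickle
s=env.state();print(s)
for n in ("scene","top","wrist"):
    f=grab_frame(n);pickle.dump(f,open(f"{n}0.pkl","wb"))
    cv2.imwrite(f"pics/{n}0.png",f["frame"][:,:,::-1])
    print(n,{k:v for k,v in f.items() if k!="frame"})
E
```

```text
{'time_s': 0.0, 'qpos': array([-6.74375484e+01,  1.83520051e+01,  8.97055994e+01, -1.74267043e-03,
        7.20434700e+01, -1.14558022e+00]), 'qvel': array([ 0.03173696,  0.02800673, -0.10814522, -0.06217223,  0.02460545,
        0.01347672]), 'effort': array([-1.13966435e-03, -4.12463844e+01, -2.31974906e+01,  7.28400657e-02,
        4.55432211e-02, -1.35810433e-04]), 'ee_pos': array([ 231.00564189, -526.03450238,  224.12207757]), 'ee_rot': array([-1.79898913e+02, -3.64258718e-04,  2.37085702e+01]), 'force': array([ 0.36630784, -0.63070912, -0.20822775]), 'torque': array([-0.00214224,  0.0100555 , -0.01520963]), 'gripper_width': 91.08890894149592}
scene {'intrinsics': array([[421.25606076,   0.        , 321.82070806],
       [  0.        , 421.25606076, 197.66062444],
       [  0.        ,   0.        ,   1.        ]]), 'R': array([[ 0.53603846,  0.84406629,  0.01465815],
       [ 0.72112663, -0.448798  , -0.52778474],
       [-0.43890676,  0.29348331, -0.84925167]]), 't': array([-357.6976521 , -340.43386339, 1362.67149886])}
top {'intrinsics': array([[403.63093447,   0.        , 32
[... 164 characters left out ...]
098],
       [-0.98582545, -0.03099645, -0.16488605],
       [ 0.16524649, -0.00943263, -0.98620719]]), 't': array([  18.172916  ,  600.02232758, 1044.00125238])}
wrist {'intrinsics': array([[358.88779808,   0.        , 318.51227293],
       [  0.        , 358.88779808, 194.74971202],
       [  0.        ,   0.        ,   1.        ]]), 'tool_from_camera': array([[-2.59826639e-04, -9.60797324e-01, -2.77251573e-01,
         7.89884337e+01],
       [ 9.99999527e-01, -5.09528801e-04,  8.28588237e-04,
         2.88822527e-01],
       [-9.37373022e-04, -2.77251227e-01,  9.60797002e-01,
        -1.59993371e+02],
       [ 0.00000000e+00,  0.00000000e+00,  0.00000000e+00,
         1.00000000e+00]])}
```

View pics/top0.png

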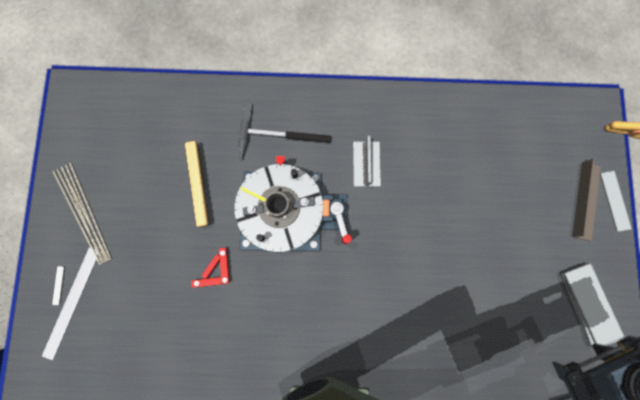

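View pics/scene0.png

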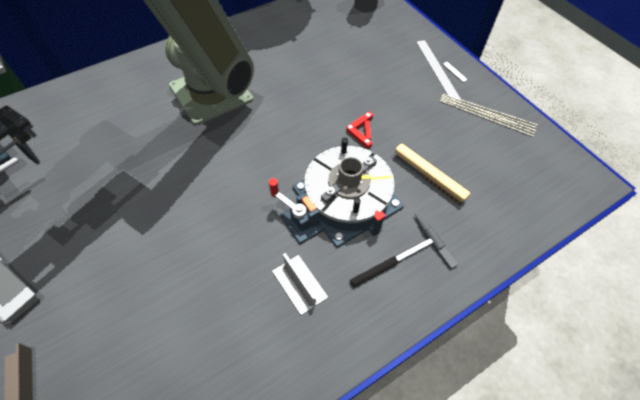

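```bash
python3 - <<'E'
import cv2,pickle
f=pickle.load(open("top0.pkl","rb"))["frame"][:,:,::-1]
cv2.imwrite("pics/top0c.png",cv2.resize(f[140:270,220:370],None,fx=5,fy=4.6*5/4.6*0.9,interpolation=cv2.INTER_CUBIC))
f=pickle.load(open("scene0.pkl","rb"))["frame"][:,:,::-1]
cv2.imwrite("pics/scene0c.png",cv2.resize(f[130:250,260:420],None,fx=5,fy=5,interpolation=cv2.INTER_CUBIC))
E
```

```text
(no output)
```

View pics/top0c.png

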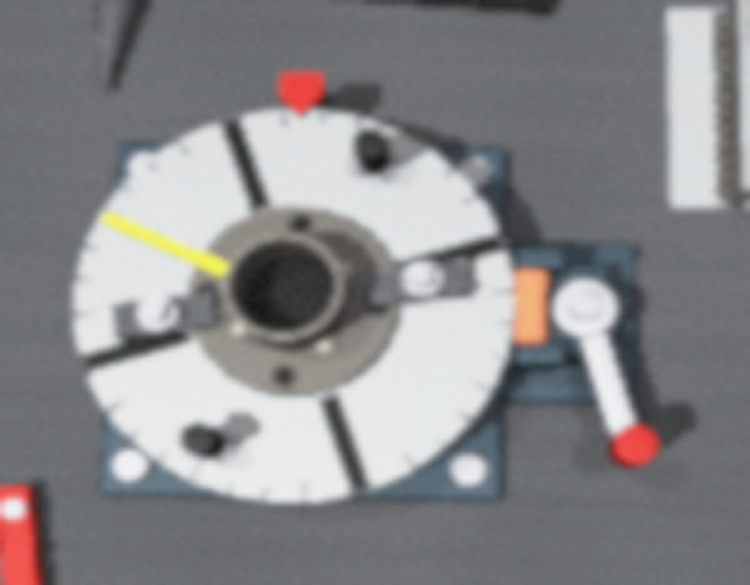

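View pics/scene0c.png

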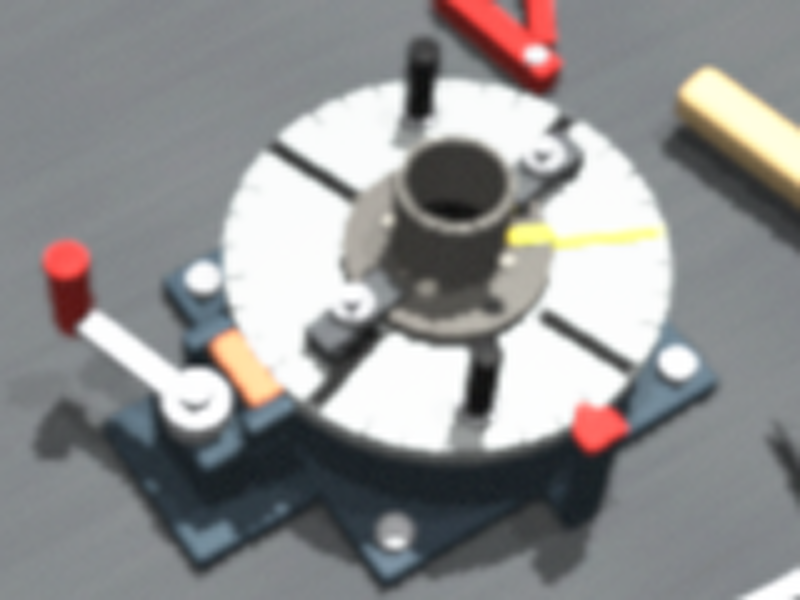

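```bash
cat > fit.py <<'E'
import numpy as np,pickle
from scipy.optimize import least_squares
from numpy import cos,sin,pi,array as A
def proj(f,X):
    c=f["R"]@X+f["t"];k=f["intrinsics"]@c;return k[:2]/k[2]
def model(p):
    ax,ay,yaw,turn,br=p
    P=lambda r,a,z:A([ax+r*cos(a),ay+r*sin(a),z])
    d={}
    d['pipe']=P(0,0,149);d['ptr']=P(110,yaw,85);d['mark']=P(110,yaw+turn,84.5)
    d['ha']=P(92,yaw+turn+pi/2,139);d['hb']=P(92,yaw+turn-pi/2,139)
    d['piv']=P(152,yaw-pi/2,80)
    b=yaw-pi/2-np.radians(77.1)+br
    d['grip']=d['piv']+A([85*cos(b),85*sin(b),40])
    return d
def fit(obs,frames,p0):
    def res(p):
        m=model(p)
        return np.concatenate([(proj(frames[c],m[k])-A(uv))*(0.3 if k=='piv' else 1) for c,o in obs.items() for k,uv in o.items()])
    r=least_squares(res,p0,loss='soft_l1');
    m=model(r.x)
    for c,o in obs.items():
        for k,uv in o.items(): print(c,k,np.round(proj(frames[c],m[k])-A(uv),2))
    return r.x
E
python3 - <<'E'
from fit import *
fr={n:pickle.load(open(n+"0.pkl","rb")) for n in("top","scene")}
t=lambda x,y:(220+x/5,140+y/4.5); s=lambda x,y:(260+x/5,130+y/5)
obs={'top':dict(pipe=t(284,285),ptr=t(302,115),mark=t(106,217),hb=t(374,143),ha=t(203,442),piv=t(587,303),grip=t(634,441)),
'scene':dict(pipe=s(455,172),ptr=s(577,412),mark=s(660,233),hb=s(485,350),ha=s(425,45),piv=s(195,395),grip=s(67,255))}
p=fit(obs,fr,[480,80,0,1.1,0])
print(p,np.degrees(p[2:])); 
for k,v in model(p).items(): print(k,np.round(v,1))
E
```

```text
top pipe [-0.51 -0.36]
top ptr [-0.66  0.02]
top mark [ 0.23 -0.22]
top hb [-1.08 -0.58]
top ha [-1.47 -1.34]
top piv [-0.61  0.28]
top grip [-0.45  0.12]
scene pipe [-0.5   1.45]
scene ptr [-0.83 -0.83]
scene mark [-1.58 -0.14]
scene hb [-0.35 -0.23]
scene ha [-0.67  0.51]
scene piv [-0.38  0.29]
scene grip [-0.47  0.2 ]
[564.09303436 146.14523013  18.86856573 -17.73349402 -12.529633  ] [ 1081.08918201 -1016.05436351  -717.89508995]
pipe [564.1 146.1 149. ]
ptr [674.1 148.2  85. ]
mark [610.5 245.9  84.5]
ha [480.7 185.  139. ]
hb [647.5 107.3 139. ]
piv [567.   -5.8  80. ]
grip [485.3 -29.4 120. ]
```

```bash
python3 - <<'E'
from fit import *
fr={n:pickle.load(open(n+"0.pkl","rb")) for n in("top","scene")}
t=lambda x,y:(219.6+x/5,139.6+y/4.5); s=lambda x,y:(259.6+x/5,129.6+y/5)
obs={'top':dict(pipe=t(284,285),ptr=t(302,115),mark=t(106,217),hb=t(374,143),ha=t(203,438),piv=t(587,303),grip=t(634,441)),
'scene':dict(pipe=s(455,172),ptr=s(577,412),mark=s(660,233),hb=s(485,350),ha=s(425,45),piv=s(195,395),grip=s(67,255))}
p=fit(obs,fr,[564,146,0,1.1,0])
print(p,np.degrees(p[2:])); 
for k,v in model(p).items(): print(k,np.round(v,1))
E
```

```text
top pipe [-0.23  0.01]
top ptr [-0.33  0.39]
top mark [0.54 0.12]
top hb [-0.77 -0.2 ]
top ha [-1.21 -0.09]
top piv [-0.32  0.71]
top grip [-0.17  0.55]
scene pipe [0.01 1.82]
scene ptr [-0.35 -0.45]
scene mark [-1.07  0.26]
scene hb [0.13 0.14]
scene ha [-0.13  0.88]
scene piv [0.1  0.62]
scene grip [0.02 0.53]
[5.64157056e+02 1.46434839e+02 1.81258538e-02 1.11615423e+00
 3.76262793e-02] [ 1.03853492 63.95092682  2.155827  ]
pipe [564.2 146.4 149. ]
ptr [674.1 148.4  85. ]
mark [610.7 246.1  84.5]
ha [480.8 185.3 139. ]
hb [647.5 107.5 139. ]
piv [566.9  -5.5  80. ]
grip [485.2 -29.1 120. ]
```

>>> arm_command(series=[0.035,0.069,-0.004,0,0,-0.0095,0.035,0.069,-0.004,0,0,-0.0095,0.035,0.069,-0.004,0,0,-0.0095,0.035,0.069,-0.004,0,0,-0.0095,0.035,0.069,-0.004,0,0,-0.0095,0.035,0.069,-0.004,0,0,-0.0095,0.035,0.069,-0.004,0,0,-0.0095,0.035,0.069,-0.004,0,0,-0.0095,0.035,0.069,-0.004,0,0,-0.0095,0.035,0.069,-0.004,0,0,-0.0095,0.035,0.069,-0.004,0,0,-0.0095,0.035,0.069,-0.004,0,0,-0.0095,0.035,0.069,-0.004,0,0,-0.0095,0.035,0.069,-0.004,0,0,-0.0095,0.035,0.069,-0.004,0,0,-0.0095,0.035,0.069,-0.004,0,0,-0.0095,0.035,0.069,-0.004,0,0,-0.0095,0.035,0.069,-0.004,0,0,-0.0095,0,0,0,0,0,0,0,0,0,0,0,0], hand=0.6)

```text
time_s: 1.82
ee_pos: [483.3, -28.6, 195.7]
ee_rot: [-180.0, 0.1, 16.2]
force: [-0.2, -0.2, 0.6]
gripper_width: 54.5
```

```bash
cat > look.py <<'E'
import sys,cv2,pickle
from workcell import env,grab_frame
n,tag=sys.argv[1],sys.argv[2]
s=env.state();f=grab_frame(n);f["state"]=s
pickle.dump(f,open(f"{n}{tag}.pkl","wb"));cv2.imwrite(f"pics/{n}{tag}.png",f["frame"][:,:,::-1])
print(s["time_s"],s["ee_pos"],s["ee_rot"],s["force"],s["gripper_width"])
E
python3 look.py wrist 1
```

```text
1.8167 [483.29058899 -28.56541367 195.70700013] [-1.79994138e+02  6.59643714e-02  1.61927733e+01] [-0.23330674 -0.23557693  0.57464192] 54.4784567495616
```

View pics/wrist1.png

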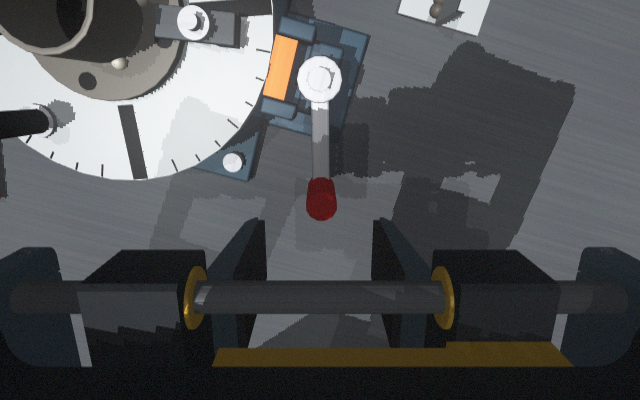

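```bash
cat > wr.py <<'E'
import numpy as np,pickle
from scipy.spatial.transform import Rotation as Ro
def back(f,u,v,z):
    s=f["state"];R=Ro.from_euler('xyz',s["ee_rot"],degrees=True).as_matrix()
    T=f["tool_from_camera"];d=R@T[:3,:3]@np.linalg.solve(f["intrinsics"],[u,v,1.]);o=s["ee_pos"]+R@T[:3,3]
    return o+d*(z-o[2])/d[2]
def fwd(f,X):
    s=f["state"];R=Ro.from_euler('xyz',s["ee_rot"],degrees=True).as_matrix();T=f["tool_from_camera"]
    c=T[:3,:3].T@(R.T@(np.array(X)-s["ee_pos"])-T[:3,3]);k=f["intrinsics"]@c;return k[:2]/k[2]
E
python3 - <<'E'
from wr import *
f=pickle.load(open("wrist1.pkl","rb"))
print(back(f,321,207,120),back(f,320,79,80),fwd(f,[485.2,-29.1,120]),fwd(f,[485.2,-29.1,62]))
E
```

```text
[485.94761695 -30.00804106 120.        ] [567.73741255  -5.66066683  80.        ] [319.43446989 207.64071172] [319.20599958 186.19762188]
```

>>> arm_command(series=[0.003,0,-0.05,0,0,0,0.003,0,-0.05,0,0,0,0,0,-0.05,0,0,0,0,0,-0.05,0,0,0,0,0,-0.05,0,0,0,0,0,0,0,0,0])

```text
time_s: 2.37
ee_pos: [482.2, -30.7, 93.1]
ee_rot: [-179.9, 0.4, 15.9]
force: [-1.1, 0.8, -1.0]
gripper_width: 55.0
```

>>> arm_command(series=[0,0,0,0,0,0,0,0,0,0,0,0,0,0,0,0,0,0,0,0,0,0,0,0,0,0,0,0,0,0,0,0,0,0,0,0], hand=0, newtons=25)

```text
time_s: 2.87
ee_pos: [486.0, -29.7, 97.0]
ee_rot: [180.0, -0.1, 16.0]
force: [-0.2, 0.2, 3.3]
gripper_width: 21.2
```

```bash
python3 - <<'E'
import numpy as np
# arc rows: pivot, grip start angle, per-row increments
p=np.array([567.2,-5.6]);c=np.array([485.6,-29.7])
a0=np.degrees(np.arctan2(*(c-p)[::-1]));print(a0,np.hypot(*(c-p)))
prev=c
for k in range(1,15):
    a=np.radians(a0+5*k);q=p+85*np.array([np.cos(a),np.sin(a)])
    print(k,np.round((q-prev)/400,3),np.round(q,1));prev=q
E
```

```text
-163.54585610829838 85.08448742279643
1 [ 0.006 -0.017] [488.1 -36.7]
2 [ 0.008 -0.017] [491.1 -43.5]
3 [ 0.009 -0.016] [494.7 -50. ]
4 [ 0.01  -0.015] [498.8 -56.1]
5 [ 0.012 -0.014] [503.5 -61.9]
6 [ 0.013 -0.013] [508.6 -67.2]
7 [ 0.014 -0.012] [514.2 -72.1]
8 [ 0.015 -0.011] [520.2 -76.4]
9 [ 0.016 -0.01 ] [526.6 -80.3]
10 [ 0.017 -0.008] [533.2 -83.5]
11 [ 0.017 -0.007] [540.2 -86.2]
12 [ 0.018 -0.005] [547.3 -88.2]
13 [ 0.018 -0.004] [554.6 -89.7]
14 [ 0.018 -0.002] [561.9 -90.4]
```

>>> arm_command(series=[0.006,-0.017,0,0,0,0.111,0.008,-0.017,0,0,0,0.111,0.009,-0.016,0,0,0,0.111,0.01,-0.015,0,0,0,0.111,0.012,-0.014,0,0,0,0.111,0.013,-0.013,0,0,0,0.111,0.014,-0.012,0,0,0,0.111])

```text
time_s: 3.45
ee_pos: [514.5, -71.1, 97.0]
ee_rot: [-180.0, -0.0, 51.2]
force: [-1.3, 3.0, 4.3]
gripper_width: 21.3
```

>>> arm_command(series=[0.015,-0.011,0,0,0,0.111,0.016,-0.01,0,0,0,0.111,0.017,-0.008,0,0,0,0.111,0.017,-0.007,0,0,0,0.111,0.018,-0.005,0,0,0,0.111,0,0,0,0,0,0,0,0,0,0,0,0])

```text
time_s: 4.03
ee_pos: [548.9, -87.3, 97.0]
ee_rot: [179.8, -0.1, 75.9]
force: [2.8, 3.1, 4.6]
gripper_width: 21.5
```

>>> arm_command(series=[0.018,-0.004,0,0,0,0.111,0.009,-0.001,0,0,0,0.055,0,0,0,0,0,0,0,0,0,0,0,0])

```text
time_s: 4.37
ee_pos: [558.9, -88.9, 97.0]
ee_rot: [179.9, -0.1, 83.3]
force: [1.3, 3.4, 4.3]
gripper_width: 21.6
```

>>> arm_command(series=[0.005,0,0,0,0,0,0,0,0,0,0,0,0,0,0,0,0,0])

```text
time_s: 4.62
ee_pos: [559.3, -88.9, 97.0]
ee_rot: [-179.9, -0.0, 83.3]
force: [-2.4, 3.1, 8.5]
gripper_width: 21.0
```

>>> arm_command(series=[0.007,0,0,0,0,0,0,0,0,0,0,0,0,0,0,0,0,0])

```text
time_s: 4.87
ee_pos: [560.7, -89.2, 97.0]
ee_rot: [-179.8, 0.0, 83.4]
force: [-6.9, 1.0, 9.0]
gripper_width: 21.3
```

```bash
python3 look.py wrist 2; python3 look.py top 2
```

```text
4.8667 [560.70365737 -89.15522129  96.95108546] [-1.79750796e+02  3.68159037e-03  8.33676804e+01] [-6.90814348  1.01618636  8.96172205] 21.3052197420777
4.9167 [560.69722417 -89.16992698  96.93133749] [-1.79753736e+02  3.89826696e-03  8.33662226e+01] [-6.00399377  1.67940449  9.6337242 ] 21.335868397960283
```

View pics/wrist2.png

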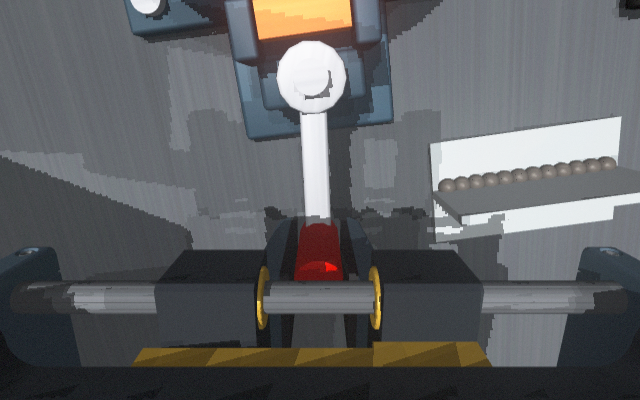

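>>> arm_command(series=[0.01,0,0,0,0,0,0,0,0,0,0,0,0,0,0,0,0,0])

```text
time_s: 5.22
ee_pos: [560.7, -89.2, 96.8]
ee_rot: [-179.2, 0.1, 83.4]
force: [-14.9, 0.7, 16.6]
gripper_width: 21.7
```

>>> arm_command(series=[-0.01,0,0,0,0,0,0,0,0,0,0,0])

```text
time_s: 5.38
ee_pos: [560.7, -89.2, 96.9]
ee_rot: [-179.8, -0.0, 83.3]
force: [-3.9, 2.1, 8.3]
gripper_width: 21.5
```

>>> arm_command(series=[0,0,0,0,0,0,0,0,0,0,0,0,0,0,0,0,0,0,0,0,0,0,0,0,0,0,0,0,0,0], hand=0.55)

```text
time_s: 5.8
ee_pos: [563.2, -89.8, 95.9]
ee_rot: [-180.0, 0.0, 83.4]
force: [-0.8, -0.9, -0.1]
gripper_width: 49.5
```

>>> arm_command(series=[0,0,0.08,0,0,0,0,0,0.09,0,0,0,0,0,0.09,0,0,0,0,0,0,0,0,0])

```text
time_s: 6.13
ee_pos: [567.3, -90.4, 207.5]
ee_rot: [179.2, 0.1, 83.4]
force: [1.2, 0.3, 0.5]
gripper_width: 49.9
```

>>> arm_command(series=[-0.0172,0.0573,0,0,0,0.1326,-0.0172,0.0573,0,0,0,0.1326,-0.0172,0.0573,0,0,0,0.1326,-0.0172,0.0573,0,0,0,0.1326,-0.0172,0.0573,0,0,0,0.1326,-0.0172,0.0573,0,0,0,0.1326,-0.0172,0.0573,0,0,0,0.1326,-0.0172,0.0573,0,0,0,0.1326,-0.0172,0.0573,0,0,0,0.1326,-0.0172,0.0573,0,0,0,0.1326,-0.0172,0.0573,0,0,0,0.1326,-0.0172,0.0573,0,0,0,0.1326,0,0,0,0,0,0,0,0,0,0,0,0])

```text
time_s: 7.3
ee_pos: [480.4, 186.0, 199.9]
ee_rot: [-180.0, 0.0, 155.1]
force: [-0.2, 0.2, 0.7]
gripper_width: 50.3
```

```bash
python3 look.py top 3; python3 look.py scene 3; python3 look.py wrist 3;python3 - <<'E'
import cv2,pickle
f=pickle.load(open("top3.pkl","rb"))["frame"][:,:,::-1]
cv2.imwrite("pics/top3c.png",cv2.resize(f[140:270,220:370],None,fx=4,fy=4,interpolation=cv2.INTER_CUBIC))
E
```

```text
7.3 [480.44025874 185.97404964 199.90127315] [-1.79978374e+02  1.31864064e-02  1.55076447e+02] [-0.15241753  0.17604864  0.67540618] 50.26491930042142
7.35 [480.65124697 185.24034902 199.91485383] [-1.79964585e+02  1.53114494e-02  1.55005034e+02] [ 0.39431953 -0.15748674 -0.31870715] 50.17268577507295
7.4 [480.83467539 184.79752699 199.97553207] [-1.79970966e+02  1.77244793e-02  1.54959681e+02] [ 0.09853805 -0.56918038 -0.73967155] 50.114899921015876
```

View pics/wrist3.png

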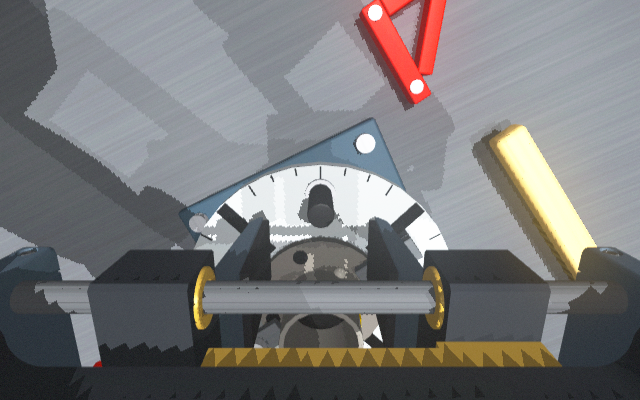

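View pics/top3c.png

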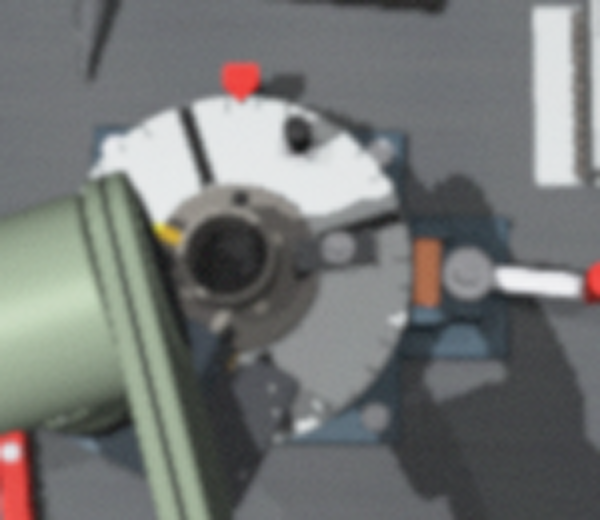

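View pics/scene3.png

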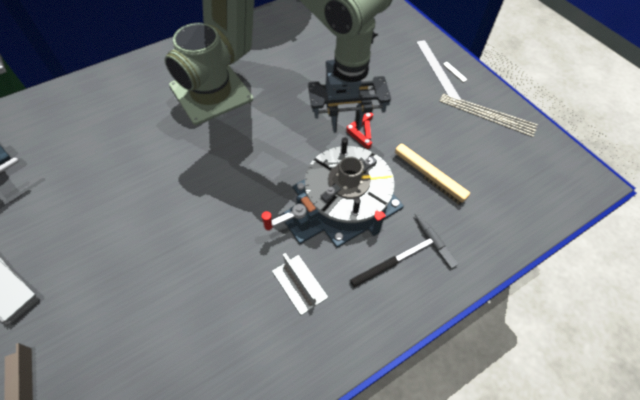

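```bash
python3 - <<'E'
from wr import *
f=pickle.load(open("wrist3.pkl","rb"))
print(fwd(f,[480.8,185.3,139]),fwd(f,[480.8,185.3,84]),back(f,320,214,139),fwd(f,[564.2,146.4,149]))
c=np.array([564.2,146.4]);prev=None
a0=155
for k in range(0,17):
    a=np.radians(a0-4*k);q=c+92*np.array([np.cos(a),np.sin(a)])
    if k: print(k,np.round((q-prev)/400,4),np.round(q,1))
    prev=q
E
```

```text
[319.1568288  214.95911255] [319.13012561 192.10543197] [480.43356651 186.07681027 139.        ] [319.21094612 344.691495  ]
1 [0.0073 0.0143] [483.7 191. ]
2 [0.0083 0.0138] [487.  196.5]
3 [0.0092 0.0132] [490.7 201.8]
4 [0.0101 0.0125] [494.8 206.8]
5 [0.0109 0.0117] [499.1 211.5]
6 [0.0117 0.0109] [503.8 215.8]
7 [0.0125 0.0101] [508.8 219.9]
8 [0.0132 0.0092] [514.1 223.6]
9 [0.0138 0.0083] [519.6 226.9]
10 [0.0143 0.0073] [525.3 229.8]
11 [0.0148 0.0063] [531.2 232.3]
12 [0.0152 0.0052] [537.3 234.4]
13 [0.0155 0.0042] [543.5 236. ]
14 [0.0158 0.0031] [549.8 237.3]
15 [0.0159 0.002 ] [556.2 238. ]
16 [0.016  0.0008] [562.6 238.4]
```

>>> arm_command(series=[0,0,-0.055,0,0,0,0,0,-0.055,0,0,0,0,0,-0.055,0,0,0,0,0,-0.055,0,0,0,0,0,0,0,0,0,0,0,0,0,0,0])

```text
time_s: 7.95
ee_pos: [480.5, 184.3, 111.6]
ee_rot: [-179.9, -0.1, 154.9]
force: [-1.0, 0.5, 0.9]
gripper_width: 50.9
```

>>> arm_command(series=[0,0,0,0,0,0,0,0,0,0,0,0,0,0,0,0,0,0,0,0,0,0,0,0,0,0,0,0,0,0,0,0,0,0,0,0], hand=0)

```text
time_s: 8.45
ee_pos: [481.1, 185.8, 112.8]
ee_rot: [179.9, 0.1, 155.0]
force: [-1.2, 1.0, 1.5]
gripper_width: 17.4
```

Grasped. Turn clockwise about 56° first (14 rows of 4°), then measure.

>>> arm_command(series=[0.0073,0.0143,0,0,0,-0.0889,0.0083,0.0138,0,0,0,-0.0889,0.0092,0.0132,0,0,0,-0.0889,0.0101,0.0125,0,0,0,-0.0889,0.0109,0.0117,0,0,0,-0.0889,0.0117,0.0109,0,0,0,-0.0889,0.0125,0.0101,0,0,0,-0.0889])

```text
time_s: 9.03
ee_pos: [507.9, 219.6, 112.8]
ee_rot: [-179.9, 0.0, 126.9]
force: [-2.7, -1.5, 4.7]
gripper_width: 17.7
```

>>> arm_command(series=[0.0132,0.0092,0,0,0,-0.0889,0.0138,0.0083,0,0,0,-0.0889,0.0143,0.0073,0,0,0,-0.0889,0.0148,0.0063,0,0,0,-0.0889,0.0152,0.0052,0,0,0,-0.0889,0.0155,0.0042,0,0,0,-0.0889,0.0158,0.0031,0,0,0,-0.0889,0.0159,0.002,0,0,0,-0.0889,0,0,0,0,0,0,0,0,0,0,0,0,0,0,0,0,0,0])

```text
time_s: 9.95
ee_pos: [556.9, 238.8, 112.8]
ee_rot: [179.8, -0.1, 95.1]
force: [3.0, 2.1, 2.7]
gripper_width: 17.5
```

```bash
python3 look.py top 4; python3 look.py scene 4;python3 - <<'E'
import cv2,pickle
f=pickle.load(open("top4.pkl","rb"))["frame"][:,:,::-1]
cv2.imwrite("pics/top4c.png",cv2.resize(f[150:220,240:320],None,fx=8,fy=8,interpolation=cv2.INTER_CUBIC))
f=pickle.load(open("scene4.pkl","rb"))["frame"][:,:,::-1]
cv2.imwrite("pics/scene4c.png",cv2.resize(f[140:240,300:420],None,fx=6,fy=6,interpolation=cv2.INTER_CUBIC))
E
```

```text
9.95 [556.93011439 238.75212845 112.84436075] [ 1.79846781e+02 -6.81471923e-02  9.50577128e+01] [2.9694948  2.12381283 2.67318063] 17.519195156150733
10.0 [556.84362189 238.74539072 112.84091067] [ 1.79851558e+02 -6.70823964e-02  9.50555085e+01] [2.49099362 1.95109606 3.58961539] 17.26885565245923
```

View pics/top4c.png

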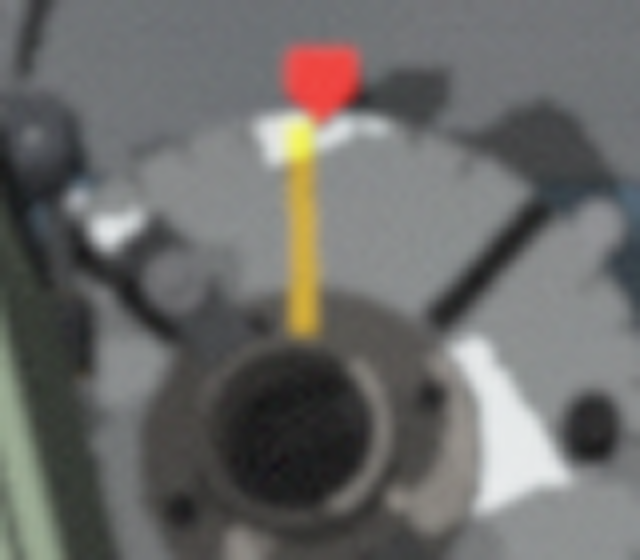

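View pics/scene4c.png

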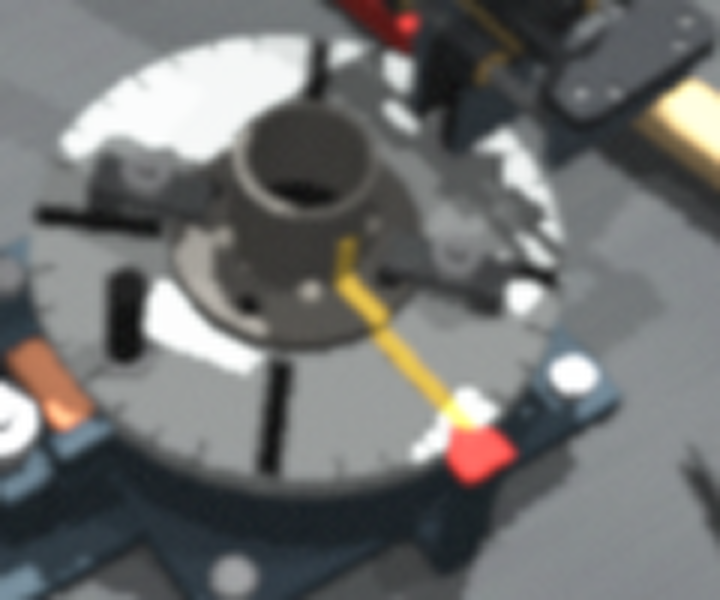

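>>> arm_command(series=[0.007,0.0005,0,0,0,-0.04,0.0068,0.0005,0,0,0,-0.037,0,0,0,0,0,0,0,0,0,0,0,0,0,0,0,0,0,0])

```text
time_s: 10.47
ee_pos: [561.1, 239.0, 112.8]
ee_rot: [-180.0, -0.0, 91.6]
force: [-0.8, 1.5, 5.6]
gripper_width: 17.5
```

```bash
cat > zoom.py <<'E'
import cv2,pickle,sys
t=sys.argv[1]
f=pickle.load(open(f"top{t}.pkl","rb"))["frame"][:,:,::-1]
a=cv2.resize(f[154:194,260:300],None,fx=10,fy=10,interpolation=cv2.INTER_CUBIC)
f=pickle.load(open(f"scene{t}.pkl","rb"))["frame"][:,:,::-1]
b=cv2.resize(f[180:230,350:390],None,fx=10,fy=8,interpolation=cv2.INTER_CUBIC)
cv2.imwrite(f"pics/z{t}.png",cv2.hconcat([a,b]))
E
python3 look.py top 5; python3 look.py scene 5; python3 zoom.py 5
```

```text
10.4667 [561.08069993 238.99188256 112.84128838] [-1.79994658e+02 -3.96538827e-02  9.16124132e+01] [-0.80345095  1.53334025  5.60620224] 17.4875001494268
10.5167 [561.10956093 238.98481142 112.87211751] [-1.79998842e+02 -4.23336002e-02  9.16100485e+01] [-1.00277903  2.18662681  5.74590562] 17.5705960666033
```

View pics/z5.png

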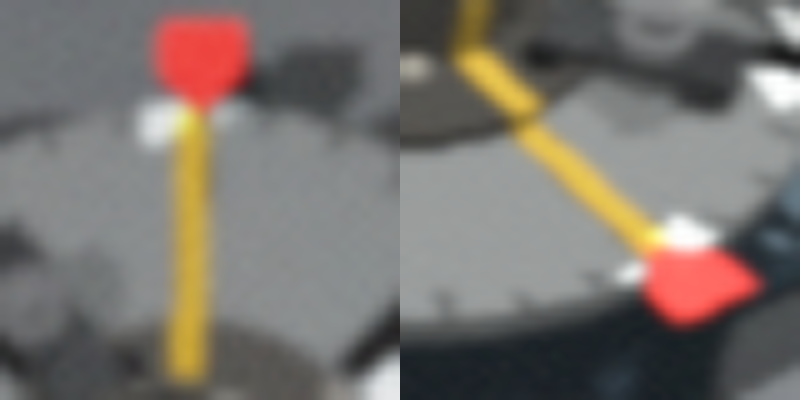

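>>> arm_command(series=[0.0035,0,0,0,0,-0.02,0,0,0,0,0,0,0,0,0,0,0,0,0,0,0,0,0,0])

```text
time_s: 10.9
ee_pos: [561.9, 239.0, 112.9]
ee_rot: [-179.9, -0.0, 90.7]
force: [-1.2, 2.3, 5.9]
gripper_width: 17.2
```

>>> arm_command(series=[0,0,0,0,0,0,0,0,0,0,0,0,0,0,0,0,0,0,0,0,0,0,0,0], hand=0.5)

```text
time_s: 11.23
ee_pos: [562.4, 238.2, 111.6]
ee_rot: [-179.9, 0.1, 90.7]
force: [1.3, -0.6, 0.7]
gripper_width: 41.4
```

>>> arm_command(series=[0,0,0.07,0,0,0,0,0,0.09,0,0,0,0,0,0.09,0,0,0,0,0,0,0,0,0])

```text
time_s: 11.57
ee_pos: [566.4, 239.8, 219.7]
ee_rot: [179.3, -0.3, 90.7]
force: [0.9, 0.9, 0.7]
gripper_width: 45.4
```

>>> arm_command(series=[0.046,-0.06,-0.005,0,0,0,0.046,-0.06,-0.005,0,0,0,0.046,-0.06,-0.005,0,0,0,0.046,-0.06,-0.005,0,0,0,0.046,-0.06,-0.005,0,0,0,0.046,-0.06,-0.005,0,0,0,0,0,0,0,0,0,0,0,0,0,0,0,0,0,0,0,0,0])

```text
time_s: 12.32
ee_pos: [672.8, 94.8, 199.6]
ee_rot: [-179.9, -0.0, 90.6]
force: [0.2, 0.1, 0.3]
gripper_width: 45.6
```

```bash
python3 look.py wrist 6; python3 - <<'E'
import cv2
from wr import *
f=pickle.load(open("wrist6.pkl","rb"))
print(fwd(f,[674.1,148.4,85]),fwd(f,[564.2,146.4,84]))
E
```

```text
12.3167 [672.82443891  94.80134436 199.56241731] [-1.79917783e+02 -2.14867154e-02  9.06405217e+01] [0.1802964  0.11038758 0.27380974] 45.59220327018778
[320.31208298 125.18451755] [175.26723839 126.11725104]
```

View pics/wrist6.png

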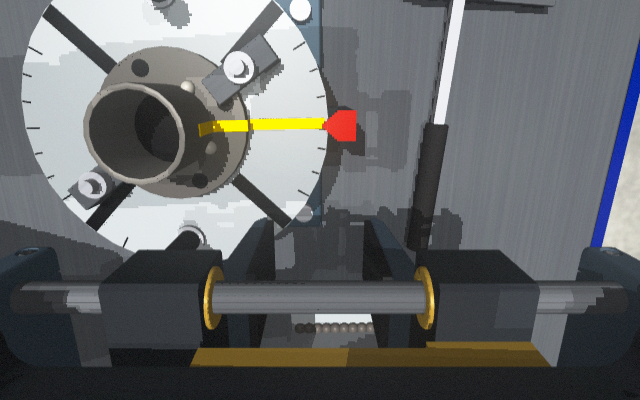

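```bash
python3 - <<'E'
import cv2
from wr import *
f=pickle.load(open("wrist6.pkl","rb"))
im=f["frame"]
c=im[105:150,230:370,::-1]
cv2.imwrite("pics/w6c.png",cv2.resize(c,None,fx=5.7,fy=12,interpolation=cv2.INTER_NEAREST))
a=im.astype(int);r,g,b=a[...,0],a[...,1],a[...,2]
Y=(r>150)&(g>140)&(b<110);Rd=(r>150)&(g<90)&(b<90)
def cen(M,u):
    v=np.arange(110,145);w=M[110:145,u];return v[w].mean().round(2),w.sum()
for u in range(252,324,6): print(u,cen(Y,u))
for u in range(322,358,3): print('red',u,cen(Rd,u) if Rd[110:145,u].any() else None)
E
```

```text
252 (np.float64(121.0), np.int64(5))
258 (np.float64(124.0), np.int64(11))
264 (np.float64(124.0), np.int64(11))
270 (np.float64(124.0), np.int64(11))
276 (np.float64(123.5), np.int64(10))
282 (np.float64(123.5), np.int64(10))
288 (np.float64(123.0), np.int64(11))
294 (np.float64(123.0), np.int64(11))
300 (np.float64(123.0), np.int64(11))
306 (np.float64(123.0), np.int64(11))
312 (np.float64(123.0), np.int64(11))
318 (np.float64(123.0), np.int64(11))
red 322 (np.float64(125.5), np.int64(2))
red 325 (np.float64(125.5), np.int64(8))
red 328 (np.float64(125.5), np.int64(14))
red 331 (np.float64(125.5), np.int64(18))
red 334 (np.float64(125.5), np.int64(26))
red 337 (np.float64(125.0), np.int64(31))
red 340 (np.float64(125.0), np.int64(31))
red 343 (np.float64(125.0), np.int64(31))
red 346 (np.float64(125.0), np.int64(31))
red 349 (np.float64(125.0), np.int64(31))
red 352 (np.float64(125.0), np.int64(31))
red 355 (np.float64(125.0), np.int64(31))
```

View pics/w6c.png

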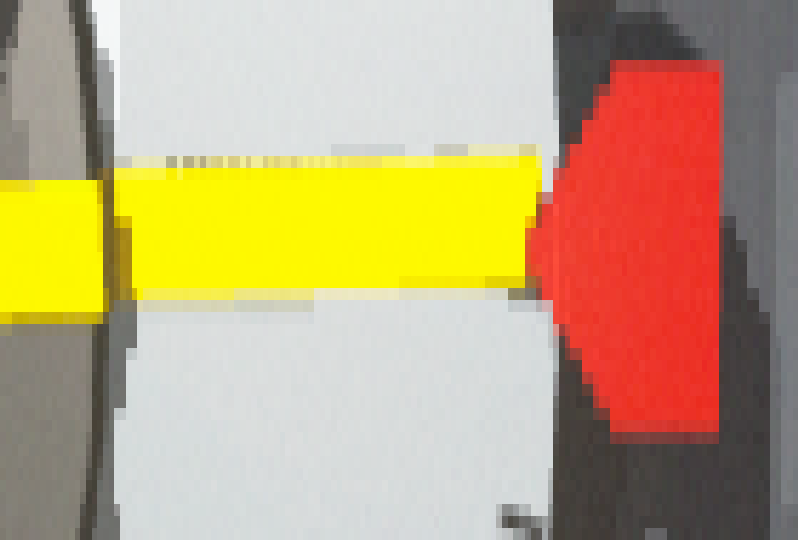

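```bash
python3 - <<'E'
from wr import *
f=pickle.load(open("wrist6.pkl","rb"))
a=back(f,322,122.9,84);b=back(f,262,124,84)
print(a,b,np.degrees(np.arctan2(a[1]-b[1],a[0]-b[0])))
for z in (85,88.5,92): print(back(f,321.5,125.5,z))
# pipe top ellipse centre approx
print(back(f,134,133,149))
E
```

```text
[675.35892    150.02540965  84.        ] [629.99079614 148.70623056  84.        ] 1.6655329175756786
[674.99890933 148.17533444  85.        ]
[674.97135838 148.49313981  88.5       ]
[674.94380743 148.81094517  92.        ]
[565.39000234 148.47647555 149.        ]
```

>>> arm_command(series=[0,-0.032,0,0,0,0,0,-0.032,0,0,0,0,0,0,0,0,0,0,0,0,0,0,0,0,0,0,0,0,0,0])

```text
time_s: 12.78
ee_pos: [673.3, 68.9, 200.4]
ee_rot: [180.0, -0.0, 90.6]
force: [0.2, -0.2, -0.9]
gripper_width: 45.5
```

```bash
python3 look.py wrist 7; cat > meas.py <<'E'
import sys,cv2
from wr import *
f=pickle.load(open(f"wrist{sys.argv[1]}.pkl","rb"));im=f["frame"]
u0,v0=fwd(f,[674.1,148.4,85]);u0=int(u0);v0=int(v0)
a=im.astype(int);r,g,b=a[...,0],a[...,1],a[...,2]
Y=(r>120)&(g>100)&(b<110)&(r-b>60);Rd=(r>130)&(g<90)&(b<90)
lo,hi=max(0,v0-25),v0+25
def cen(M,u):
    w=M[lo:hi,u];return (round(np.arange(lo,hi)[w].mean(),2),w.sum()) if w.any() else None
pts=[]
for u in range(u0-60,u0+4,4):
    c=cen(Y,u);
    if c and 8<c[1]<14: pts.append(back(f,u,c[0],84)[:2])
    print(u,c,end=' ')
print()
for u in range(u0-2,u0+36,3): print(u,cen(Rd,u),end=' ')
pts=np.array(pts);p=np.polyfit(pts[:,0],pts[:,1],1);print('\nline at x=674:',np.polyval(p,674.1),'dir',np.degrees(np.arctan(p[0])),'line at axis x',np.polyval(p,564.2))
cc=[cen(Rd,u)[0] for u in range(u0+16,u0+30)]
print('arrow axis row',np.mean(cc),[back(f,u0+22,np.mean(cc),z)[1].round(2) for z in (85,88.5,92)])
c=im[max(0,v0-22):v0+23,u0-90:u0+50,::-1];cv2.imwrite(f"pics/w{sys.argv[1]}c.png",cv2.resize(c,None,fx=5.7,fy=12,interpolation=cv2.INTER_NEAREST))
E
python3 meas.py 7
```

```text
12.7833 [673.26024101  68.93929227 200.4434304 ] [ 1.79976248e+02 -2.12995621e-02  9.06329327e+01] [ 0.15628097 -0.21106756 -0.94746138] 45.47228617653545
259 (np.float64(88.0), np.int64(11)) 263 (np.float64(88.0), np.int64(11)) 267 (np.float64(88.0), np.int64(11)) 271 (np.float64(88.0), np.int64(11)) 275 (np.float64(88.0), np.int64(11)) 279 (np.float64(88.0), np.int64(11)) 283 (np.float64(88.0), np.int64(11)) 287 (np.float64(88.0), np.int64(11)) 291 (np.float64(87.5), np.int64(12)) 295 (np.float64(87.5), np.int64(12)) 299 (np.float64(87.5), np.int64(12)) 303 (np.float64(87.5), np.int64(12)) 307 (np.float64(87.5), np.int64(12)) 311 (np.float64(87.5), np.int64(12)) 315 (np.float64(87.5), np.int64(12)) 319 (np.float64(87.5), np.int64(12)) 
317 None 320 None 323 (np.float64(89.0), np.int64(3)) 326 (np.float64(89.5), np.int64(8)) 329 (np.float64(88.89), np.int64(18)) 332 (np.float64(88.5), np.int64(24)) 335 (np.float64(88.5), np.int64(28)) 338 (np.float64(88.5), np.int64(32)) 341 (np.float64(88.5), np.int64(32)) 344 (np.float64(88.5), np.int64(32)) 347 (np.float64(88.5), np.int64(32)) 350 (np.float64(88.5), np.int64(32)) 353 (np.float64(88.5), np.int64(32)) 
line at x=674: 149.86248484308982 dir 1.2641851721245987 line at axis x 147.43723639261117
arrow axis row 88.5 [np.float64(149.24), np.float64(149.21), np.float64(149.19)]
```

View pics/w7c.png

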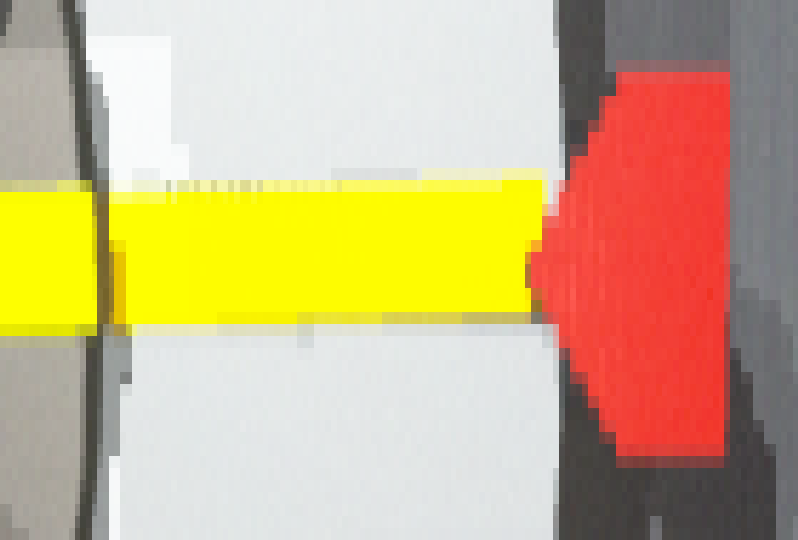

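>>> arm_command(series=[-0.0464,0.0707,0,0,0,0,-0.0464,0.0707,0,0,0,0,-0.0464,0.0707,0,0,0,0,-0.0464,0.0707,0,0,0,0,-0.0464,0.0707,0,0,0,0,-0.0464,0.0707,0,0,0,0,0,0,0,0,0,0,0,0,0,0,0,0,0,0,-0.055,0,0,0,0,0,-0.055,0,0,0,0,0,-0.055,0,0,0,0,0,-0.055,0,0,0,0,0,0,0,0,0,0,0,0,0,0,0,0,0,0,0,0,0])

```text
time_s: 14.08
ee_pos: [563.3, 238.4, 113.4]
ee_rot: [179.9, -0.0, 90.6]
force: [0.1, 1.3, 0.2]
gripper_width: 45.5
```

>>> arm_command(series=[0,0,0,0,0,0,0,0,0,0,0,0,0,0,0,0,0,0,0,0,0,0,0,0,0,0,0,0,0,0,0,0,0,0,0,0], hand=0)

```text
time_s: 14.58
ee_pos: [562.0, 238.8, 112.8]
ee_rot: [180.0, -0.0, 90.7]
force: [-1.2, -0.8, 3.3]
gripper_width: 17.8
```

>>> arm_command(series=[0.0024,0,0,0,0,0,0.0024,0,0,0,0,0,0,0,0,0,0,0,0,0,0,0,0,0,0,0,0,0,0,0])

```text
time_s: 15.0
ee_pos: [562.8, 238.8, 112.8]
ee_rot: [-179.9, -0.0, 90.6]
force: [-4.6, -0.3, 5.3]
gripper_width: 17.4
```

>>> arm_command(series=[0,0,0,0,0,0,0,0,0,0,0,0,0,0,0,0,0,0,0,0,0,0,0,0,0,0,0.07,0,0,0,0,0,0.075,0,0,0,0,0,0.075,0,0,0,0.046,-0.07,0,0,0,0,0.046,-0.07,0,0,0,0,0.046,-0.07,0,0,0,0,0.046,-0.07,0,0,0,0,0.046,-0.07,0,0,0,0,0.046,-0.07,0,0,0,0,0,0,0,0,0,0,0,0,0,0,0,0,0,0,0,0,0,0], hand=0.5)

```text
time_s: 16.33
ee_pos: [674.0, 70.8, 199.7]
ee_rot: [-179.9, -0.0, 90.6]
force: [-0.0, -0.4, 0.1]
gripper_width: 45.5
```

```bash
python3 look.py wrist 8; python3 meas.py 8
```

```text
16.3333 [674.02837526  70.81708326 199.70158185] [-1.79943477e+02 -2.75959982e-02  9.06264223e+01] [-0.00116711 -0.42403439  0.08257923] 45.531532830870795
258 (np.float64(92.0), np.int64(11)) 262 (np.float64(92.0), np.int64(11)) 266 (np.float64(92.0), np.int64(11)) 270 (np.float64(92.0), np.int64(11)) 274 (np.float64(92.0), np.int64(11)) 278 (np.float64(92.0), np.int64(11)) 282 (np.float64(92.0), np.int64(11)) 286 (np.float64(91.5), np.int64(10)) 290 (np.float64(91.5), np.int64(10)) 294 (np.float64(91.5), np.int64(10)) 298 (np.float64(91.0), np.int64(11)) 302 (np.float64(91.0), np.int64(11)) 306 (np.float64(91.0), np.int64(11)) 310 (np.float64(91.0), np.int64(11)) 314 (np.float64(91.0), np.int64(11)) 318 (np.float64(91.0), np.int64(11)) 
316 None 319 None 322 (np.float64(92.0), np.int64(3)) 325 (np.float64(92.0), np.int64(9)) 328 (np.float64(91.5), np.int64(18)) 331 (np.float64(91.5), np.int64(24)) 334 (np.float64(91.5), np.int64(28)) 337 (np.float64(91.5), np.int64(32)) 340 (np.float64(91.5), np.int64(32)) 343 (np.float64(91.5), np.int64(32)) 346 (np.float64(91.5), np.int64(32)) 349 (np.float64(91.5), np.int64(32)) 352 (np.float64(91.5), np.int64(32)) 
line at x=674: 149.30288374791766 dir 1.855675530973957 line at axis x 145.742236168592
arrow axis row 91.46428571428571 [np.float64(149.02), np.float64(149.02), np.float64(149.02)]
```

View pics/w8c.png

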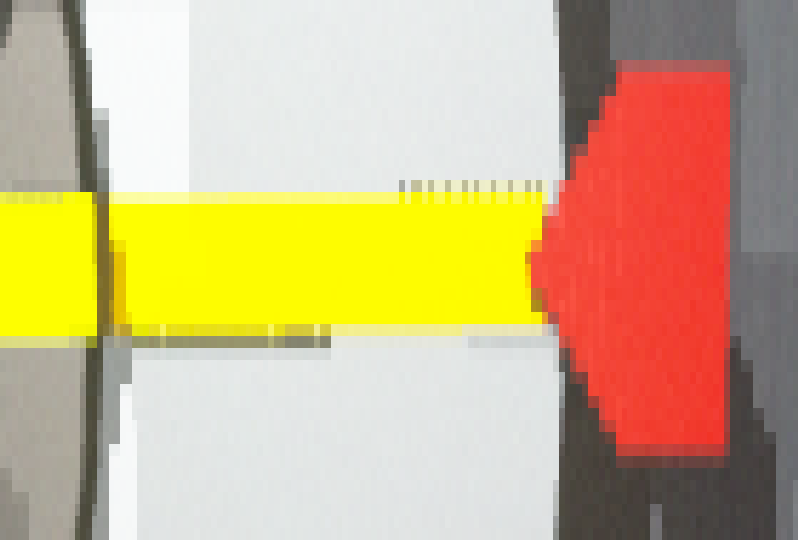

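>>> arm_command(series=[-0.0474,-0.0667,0,0,0,-0.0267,-0.0474,-0.0667,0,0,0,-0.0267,-0.0474,-0.0667,0,0,0,-0.0267,-0.0474,-0.0667,0,0,0,-0.0267,-0.0474,-0.0667,0,0,0,-0.0267,-0.0474,-0.0667,0,0,0,-0.0267,0,0,0,0,0,0,0,0,0,0,0,0,0,0,0,0,0,0])

```text
time_s: 17.13
ee_pos: [560.9, -88.2, 200.6]
ee_rot: [179.9, -0.0, 83.5]
force: [0.1, -0.0, 1.1]
gripper_width: 45.3
```

```bash
python3 look.py wrist 9; python3 - <<'E'
import numpy as np
p=np.array([567.2,-5.6]);c=np.array([560.7,-89.2])
a0=np.degrees(np.arctan2(*(c-p)[::-1]));print(a0,np.hypot(*(c-p)))
prev=c;r=np.hypot(*(c-p))
for k in range(1,16):
    a=np.radians(a0-5*k);q=p+(r+(85-r)*k/14)*np.array([np.cos(a),np.sin(a)])
    print(k,np.round((q-prev)/400,4),np.round(q,1));prev=q
E
```

```text
17.1333 [560.89192938 -88.24606298 200.63796914] [ 1.79925436e+02 -3.52755941e-02  8.35087677e+01] [ 0.10932692 -0.04649861  1.0504594 ] 45.30888663780074
-94.44587099106414 83.8523106419853
1 [-0.0182  0.002 ] [553.4 -88.4]
2 [-0.018   0.0036] [546.2 -87. ]
3 [-0.0176  0.0051] [539.2 -84.9]
4 [-0.0171  0.0067] [532.4 -82.2]
5 [-0.0165  0.0081] [525.8 -79. ]
6 [-0.0157  0.0096] [519.5 -75.2]
7 [-0.0148  0.0109] [513.6 -70.8]
8 [-0.0138  0.0122] [508.  -65.9]
9 [-0.0127  0.0133] [502.9 -60.6]
10 [-0.0115  0.0144] [498.3 -54.8]
11 [-0.0102  0.0154] [494.2 -48.7]
12 [-0.0089  0.0162] [490.7 -42.2]
13 [-0.0074  0.017 ] [487.7 -35.4]
14 [-0.0059  0.0176] [485.3 -28.4]
15 [-0.0044  0.018 ] [483.6 -21.2]
```

View pics/wrist9.png

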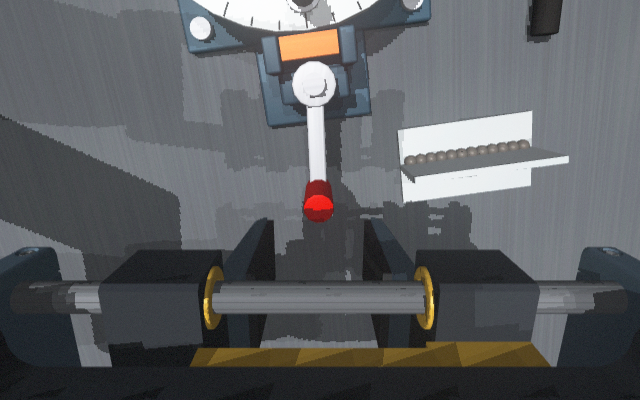

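Grip centred between the fingers (column 318). Descend and grasp, then swing back.

>>> arm_command(series=[0,0,-0.052,0,0,0,0,0,-0.052,0,0,0,0,0,-0.052,0,0,0,0,0,-0.052,0,0,0,0,0,-0.052,0,0,0,0,0,0,0,0,0,0,0,0,0,0,0])

```text
time_s: 17.77
ee_pos: [560.6, -88.2, 95.4]
ee_rot: [-179.9, -0.0, 83.5]
force: [1.1, 0.5, 0.6]
gripper_width: 45.5
```

>>> arm_command(series=[0,0,0,0,0,0,0,0,0,0,0,0,0,0,0,0,0,0,0,0,0,0,0,0,0,0,0,0,0,0,0,0,0,0,0,0], hand=0)

```text
time_s: 18.27
ee_pos: [560.7, -89.3, 97.3]
ee_rot: [179.9, -0.0, 83.4]
force: [-0.8, 0.6, 6.4]
gripper_width: 21.1
```

>>> arm_command(series=[-0.0182,0.002,0,0,0,-0.111,-0.018,0.0036,0,0,0,-0.111,-0.0176,0.0051,0,0,0,-0.111,-0.0171,0.0067,0,0,0,-0.111,-0.0165,0.0081,0,0,0,-0.111,-0.0157,0.0096,0,0,0,-0.111,-0.0148,0.0109,0,0,0,-0.111])

```text
time_s: 18.85
ee_pos: [514.5, -71.4, 97.2]
ee_rot: [179.8, -0.1, 48.3]
force: [1.1, -0.6, 2.8]
gripper_width: 21.7
```

>>> arm_command(series=[-0.0138,0.0122,0,0,0,-0.111,-0.0127,0.0133,0,0,0,-0.111,-0.0115,0.0144,0,0,0,-0.111,-0.0102,0.0154,0,0,0,-0.111,-0.0089,0.0162,0,0,0,-0.111,-0.0074,0.017,0,0,0,-0.111,0,0,0,0,0,0,0,0,0,0,0,0])

```text
time_s: 19.52
ee_pos: [487.7, -35.1, 97.2]
ee_rot: [-180.0, -0.1, 18.5]
force: [-2.8, 2.4, 5.9]
gripper_width: 21.7
```

>>> arm_command(series=[-0.0059,0.0176,0,0,0,-0.06,0,0,0,0,0,0,-0.0012,0.005,0,0,0,0,0,0,0,0,0,0,0,0,0,0,0,0])

```text
time_s: 19.93
ee_pos: [485.2, -28.6, 97.2]
ee_rot: [179.8, -0.0, 15.8]
force: [-2.0, -8.0, 5.9]
gripper_width: 21.6
```

>>> arm_command(series=[-0.0012,0.006,0,0,0,0,0,0,0,0,0,0,0,0,0,0,0,0])

```text
time_s: 20.18
ee_pos: [484.9, -27.9, 97.1]
ee_rot: [179.6, 0.0, 15.9]
force: [-2.4, -13.5, 4.5]
gripper_width: 21.2
```

>>> arm_command(series=[-0.0012,0.007,0,0,0,0,0,0,0,0,0,0,0,0,0,0,0,0])

```text
time_s: 20.43
ee_pos: [484.8, -27.8, 97.2]
ee_rot: [179.3, 0.0, 16.1]
force: [-0.7, -24.4, 3.6]
gripper_width: 21.3
```

>>> arm_command(series=[0.002,-0.01,0,0,0,0,0,0,0,0,0,0])

```text
time_s: 20.6
ee_pos: [484.9, -28.0, 97.1]
ee_rot: [179.8, 0.0, 15.8]
force: [-2.1, -9.1, 5.5]
gripper_width: 21.4
```

>>> arm_command(series=[0,0,0,0,0,0,0,0,0,0,0,0,0,0,0,0,0,0,0,0,0,0,0,0,0,0,0,0,0,0,0,0,0.08,0,0,0,0,0,0.09,0,0,0,0,0,0.09,0,0,0,0,0,0,0,0,0,0,0,0,0,0,0], hand=0.5)

```text
time_s: 21.43
ee_pos: [485.9, -25.2, 202.1]
ee_rot: [179.9, -0.3, 15.8]
force: [0.1, 0.2, -0.2]
gripper_width: 45.4
```

```bash
python3 look.py top 10; python3 look.py scene 10; python3 look.py wrist 10; python3 zoom.py 10
```

```text
21.4333 [485.87540355 -25.19299559 202.0901767 ] [179.90230502  -0.27181195  15.83696533] [ 0.07719606  0.19080058 -0.18123686] 45.4252728265793
21.4833 [484.51308903 -25.16055157 200.28500104] [ 1.79985927e+02 -3.90227314e-02  1.58290462e+01] [-0.40402133  0.51560547 -0.23918169] 45.5642483921812
21.5333 [483.789205   -25.14573016 199.23897283] [-1.79965430e+02  9.94228334e-02  1.58269581e+01] [-0.22389762  0.07692067 -1.04127185] 45.4747044394449
```

View pics/wrist10.png

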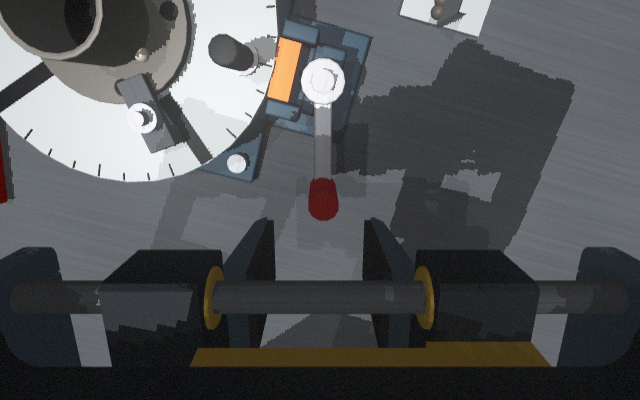

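View pics/z10.png

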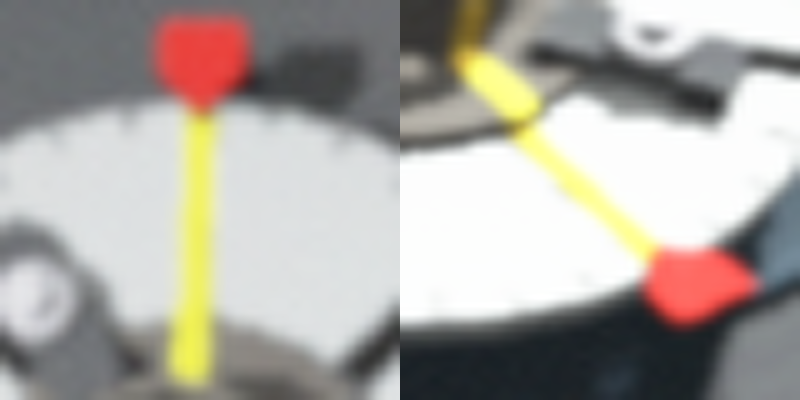

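>>> arm_command(series=[0.0395,0.02,0,0,0,0.1385,0.0395,0.02,0,0,0,0.1385,0.0395,0.02,0,0,0,0.1385,0.0395,0.02,0,0,0,0.1385,0.0395,0.02,0,0,0,0.1385,0.0395,0.02,0,0,0,0.1385,0.0395,0.02,0,0,0,0.1385,0.0395,0.02,0,0,0,0.1385,0.0395,0.02,0,0,0,0.1385,0.0395,0.02,0,0,0,0.1385,0.0395,0.02,0,0,0,0.1385,0.0395,0.02,0,0,0,0.1385,0,0,0,0,0,0,0,0,0,0,0,0,0,0,0,0,0,0,0,0,0,0,0,0])

```text
time_s: 22.92
ee_pos: [673.1, 70.1, 199.5]
ee_rot: [-179.9, 0.0, 90.5]
force: [1.3, 0.5, 0.8]
gripper_width: 45.3
```

```bash
python3 look.py wrist 11; python3 meas.py 11
```

```text
22.9167 [673.11531387  70.1489517  199.51265463] [-1.79889627e+02  2.01154193e-02  9.05135826e+01] [1.27594738 0.46495196 0.81073921] 45.30681010774003
260 (np.float64(91.0), np.int64(11)) 264 (np.float64(91.0), np.int64(11)) 268 (np.float64(91.0), np.int64(11)) 272 (np.float64(91.0), np.int64(11)) 276 (np.float64(91.0), np.int64(11)) 280 (np.float64(91.0), np.int64(11)) 284 (np.float64(91.0), np.int64(11)) 288 (np.float64(90.5), np.int64(10)) 292 (np.float64(90.5), np.int64(10)) 296 (np.float64(90.5), np.int64(10)) 300 (np.float64(90.0), np.int64(11)) 304 (np.float64(90.0), np.int64(11)) 308 (np.float64(90.0), np.int64(11)) 312 (np.float64(90.0), np.int64(11)) 316 (np.float64(90.0), np.int64(11)) 320 (np.float64(90.0), np.int64(11)) 
318 None 321 None 324 (np.float64(91.0), np.int64(5)) 327 (np.float64(90.5), np.int64(12)) 330 (np.float64(90.0), np.int64(19)) 333 (np.float64(90.5), np.int64(24)) 336 (np.float64(90.5), np.int64(28)) 339 (np.float64(90.5), np.int64(32)) 342 (np.float64(90.5), np.int64(32)) 345 (np.float64(90.5), np.int64(32)) 348 (np.float64(90.0), np.int64(33)) 351 (np.float64(90.0), np.int64(33)) 354 (np.float64(90.0), np.int64(33)) 
line at x=674: 149.24058265116489 dir 1.7416211427752133 line at axis x 145.89892052250283
arrow axis row 90.39285714285714 [np.float64(148.99), np.float64(148.99), np.float64(148.98)]
```

View pics/w11c.png

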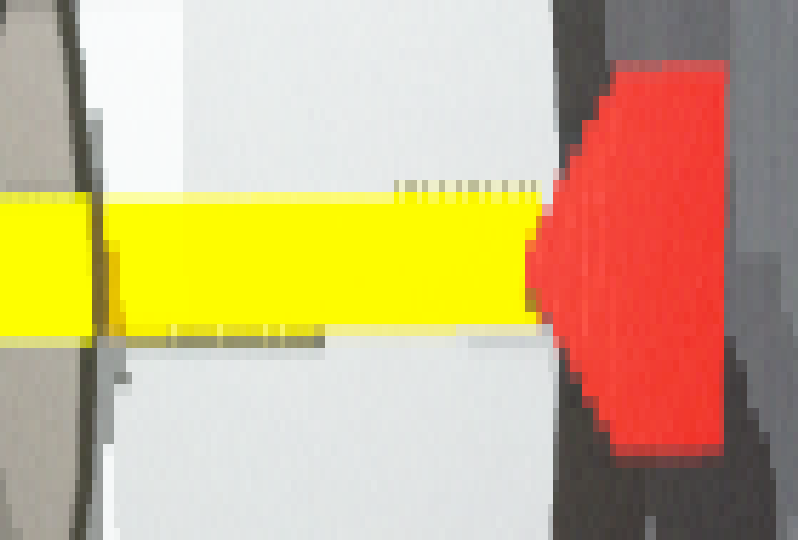

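The mark still sits on the pointer tip (about 0.3 mm, 0.15° off) with the brake on and the robot clear of everything, so I'm handing the job in.

```bash
python3 -c "
from workcell import env
print(env.job_done())"
```

```text
the job is handed in; nothing more can be done
None
```

The table is set and locked, and I handed the job in at about 23 s with the gripper clear of everything.

- **Brake opened:** I swung the lever until it stopped moving, with about 15 N against it.
- **Table turned:** I turned it about 64° clockwise by one handle. The first wrist-camera look showed it roughly 0.6° short, so I regrasped the handle and corrected it.
- **Brake locked:** I swung the lever back until it stopped moving under about 24 N.
- **Last checks:** With the brake on, the wrist camera put the mark's outer end about 0.3 mm (0.15°) from the pointer tip. The top view agreed. Measured pointer positions differed by up to about 1 mm between views, so I relied on the direct comparison within the close-up.
- **Other items:** I did not touch the brush, hammer, T-joint or magnet. I did not compare their final positions with the starting pictures.

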